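Free the ratchet pawl and lower the press arm

ROBOT

A 7-joint arm with a two-finger parallel gripper is mounted at the origin on the work surface. World frame = base frame: x ahead of the robot, y to its left, z up, the work surface at z = 0. Lengths are in m, angles in rad, forces in N, time in s.
With the tool pointing down it reaches from about 0.35 to 0.9 m from the base axis. Payload 7.2 kg.
Tool frame: the origin (TCP) lies at the very end of the fingers, on their centre line; the grasp point (between the pads) lies 19 mm behind it; x points along the fingers, y is the direction in which the jaws open and shut, and the axes are right-handed (so a half turn about x gives the same grasp; the last joint's range is limited). The gripper opens to 88 mm and grips with 3 to 60 N. Pads are 20 mm wide; open, the fingers measure 115 mm over their backs; the gripper's body (75 mm by 178 mm) begins 61 mm behind the grasp point.
Start: joints at [1.103, 0.411, -0.013, 1.596, 0.006, 1.134, -0.082], TCP at [0.243, -0.576, 0.223] pointing down, gripper open.
Joint ranges: [-2.95, 2.95], [-0.29, 1.99], [-1.47, 1.44], [0.14, 2.54], [-1.03, 4.17], [0.13, 1.85], [-2.86, 2.86]. Speed limits (rad/s): [2.39, 2.39, 3.01, 3.01, 3.14, 3.14, 3.14].

INTERFACE

Orientations are given as a unit quaternion [x, y, z, w].
In Python, from plant import robot gives the robot as it stands.
- The arm moves only by the tool arm_command, never from a script. Its argument "plan" is a list of rows, each an object of numbers: "wx", "wy", "wz": the turn, a rotation vector about the tool's x, y, z in degrees; "x", "y", "z": the shift along the tool's x, y, z in m; "jaw": the gripper command: -1 is fully open, 1 is shut, values between are in proportion. In form: [{"wx": .., "wy": .., "wz": .., "x": .., "y": .., "z": .., "jaw": ..}, ...]. A call has 1 to 20 rows; each row shifts and turns the commanded pose from where the row before left it, along the tool's axes as they then stand; what a row does not reach is not made up. A row lasts 1/10 s, in which the tool goes at most 50 mm and 8.59 degrees, less where a joint would pass 70% of its speed; a pose out of reach is approached as far as the arm can. A call with a gripper value outside its range is refused whole. The fingers move at their own pace and stop on an object; "newtons" is the grip in N (left out, the last holds). Time passes only in rows, so rows that do not move let the fingers close. It gives the time, the measured TCP pose, the force and the opening at its end, in the units of the state.
- robot.get_state(): the state, without advancing time (a new reading comes with each control period).
- robot.get_image(name): name is "scene" or "top" or "wrist"; returns a dict with "pixels" (400x640x3 uint8, red, green, blue), "z_map" (400x640 float32, m along the optical axis (not along the pixel's ray), 0 where there is no reading), "fx", "fy", "cx", "cy" (pixels), "k1" (the pictures are not rectified: a ray, as slopes to the right and down, at radius r is drawn at 1 + k1 r^2 times it, then the intrinsics apply), "extrinsics" (4x4, takes a point from camera to world coordinates); the wrist camera has in their place "T_tool_cam" (4x4, takes a point from camera to tool coordinates, whose origin is the TCP and whose axes are the tool frame's). Camera axes: x right, y down, z forward; pixel columns grow to the right and rows downward; lengths in m; the calibration is good to about 2 mm. A picture is of the moment at which its call begins: read the wrist's pose just before it.
- robot.job_done(): hands the job in, once; it reports no verdict.
Trained networks look in a picture, given as the dict that the camera call returned (one of the last four; its "shot" number tells which), for a name from the list of things; names that differ only in an ending like _2 or _b are one class to them, and where a whole thing is asked for, a point or a joint stands for the part that bears it (a point fixed in the world has none). Each returns a list of dicts, best first, with "score" (0 to 1); they miss things now and then, are a little off and sometimes report something else, mostly with a low value. They report only what shows in the picture. A call takes as long as a camera call.
- robot.masks_of(picture, query): "mask" (400x640 bool, what is visible of it) and "xy" ([column, row] in pixels, amid what is visible of it).
- robot.landmark_of(picture, query): "xy" ([column, row] in pixels: a listed point, or the origin of a listed thing).
The state is a dict: "time": time; "joints": joint angles; "qvel": joint speeds; "effort": joint torques, N m; "ee_pos": TCP position; "eef_rot": TCP orientation; "force": force on the tool from outside, world axes, zero at the start; "wrist_torque": the same for the moment, N m; "grip_width": finger opening in m.
Only numpy, scipy, OpenCV 4.12 (cv2) and the standard library are available. Lean on these libraries where they do the work, as an engineer would, in place of code of your own. Each camera call takes 0.05 s, during which the arm holds its last target.

TASK

On the white bench press, press the red tab of the ratchet pawl all the way down so that the pawl comes free of the toothed wheel, then push the black-knobbed arm all the way down so that the ram sits on the load cell, and leave both there. Only push with the fingertips or the outside of the fingers: do not grip the tab or the knob, do not start pushing the arm down before the pawl is free, and leave the gauge, the weight and the jar standing where they are.

Things in the scene. Friction and masses are not known exactly. Their poses are not given: they have to be found in the camera images.
- press: White C-frame press, fixed, on a 160 (x) x 290 (y) x 20 mm plate. Origin: centre of the plate's underside, on the work surface; z up; y along the arm, from its hinge towards its knob; x towards the side with arm, toothed wheel and pawl. Frame: 185 mm high, x -75 to 0, y -110 to 60 mm. Square ram (top 254 mm high) at x -37, y 30 mm; it comes 30 mm down onto the blue-banded load cell with the arm.
- lever_hinge (a point): Point on the hinge axis of the arm, 140 mm above the work surface, in the plane in which the arm's knob swings (34 mm along press x from its origin). The hinge axis is parallel to press x. The steel toothed wheel (124 mm across the teeth) turns with the arm about this axis.
- lever_ball (a point): Centre of the black ball knob, 40 mm in diameter, at the end of the arm (round steel bar, 14 mm thick), 200 mm from the hinge axis. It moves with the arm in an upright plane (press y-z).
- pawl_tab (a point): Centre of the upper face of the red tab, 36 (press x) x 34 (press y) mm and 6 mm thick, at the tail of the dark pawl, first 220 mm above the work surface. It lies 60 mm to the press -y side of the pawl's hinge (parallel to x, at y -80, 195 mm high). At first it slopes up 0.17 rad away from that hinge; pressed to the stop it is 21 mm lower and slopes as much down.
- pawl (a joint): Pawl angle in rad: 0 with its nose in the teeth, grows as the red tab is pressed down, 0.35 at its stop (fully free). Stiff: takes about 5 N on the tab, and stays where it is left, no spring. Free, its nose (over the wheel, near press y 0) stands up to 255 mm high: knocked down, it drops back into the teeth.
- lever (a joint): Arm angle in rad: the arm rises 0.65 rad above the horizontal at 0 and comes down as the value grows (level at 0.65), to its stop at 0.85, where the ram sits on the load cell. It starts between 0 and 0.09; with the pawl in the teeth it cannot pass about 0.11. Free, it takes about 3 to 8 N at the knob and stays where it is left.
- gauge: Loose bystander: round grey gauge lying flat, 80 mm across, 32 mm high, with a brass stem along its x. Origin: centre of its underside.
- weight: Loose bystander: brass weight with a knob, 44 mm across, 60 mm high, standing. Origin: centre of its underside.
- jar: Loose bystander: clear jar with blue cap, 52 mm across, 65 mm high, standing. Origin: centre of its underside.

How it is judged:
By the outcome, as a careful person would: the job done as asked, in the order asked, and still so for the second after the job is handed in, with the robot touching nothing.
It also fails if it takes over 51 s, if anything falls off the work surface, if the arm or the gripper's body presses on something with over 40 N, if the wrist force passes 120 N, or if a joint passes its speed limit or range.

## Working session

There is one attempt and no reset: what is moved stays moved. The work goes in short steps, Python scripts to look and compute and a tool call to move; the robot and the scene stay as the last step left them, time stands still between calls to the robot, and variables do not carry over. Pictures are saved under pics/ and viewed, and the job is handed in when it is done.

Besides the shell and the picture viewer there is one more tool, called after "Call:" as name(argument=value, ...) on one line, values as JSON. arm_command: Moves the arm, as the interface text tells. Its arguments: {"type":"object","properties":{"plan":{"type":"array","items":{"type":"object","properties":{"wx":{"type":"number"},"wy":{"type":"number"},"wz":{"type":"number"},"x":{"type":"number"},"y":{"type":"number"},"z":{"type":"number"},"jaw":{"type":"number"}}}},"newtons":{"type":"number"}},"required":["plan"]}

```bash
mkdir -p pics; ls; cat > h.py <<'E'
import numpy as np, cv2
from plant import robot
from scipy.spatial.transform import Rotation as R
def ray(p,uv):
    x=(uv[0]-p['cx'])/p['fx'];y=(uv[1]-p['cy'])/p['fy']
    a,b=x,y
    for _ in range(20):
        f=1+p['k1']*(a*a+b*b);a,b=x/f,y/f
    return np.array([a,b,1.])
def pt(p,uv,E=None,rad=1):
    u,v=int(round(uv[0])),int(round(uv[1]))
    z=p['z_map'][max(0,v-rad):v+rad+1,max(0,u-rad):u+rad+1];z=z[z>0]
    if not len(z):return None
    E=p['extrinsics'] if E is None else E
    E=np.array(E)
    return E[:3,:3]@(ray(p,uv)*np.median(z))+E[:3,3]
def proj(p,P,E=None):
    E=np.array(p['extrinsics'] if E is None else E)
    c=E[:3,:3].T@(np.array(P)-E[:3,3]);a=c[:2]/c[2]
    f=1+p['k1']*(a@a);return np.array([p['fx']*a[0]*f+p['cx'],p['fy']*a[1]*f+p['cy']])
def save(p,n):cv2.imwrite('pics/'+n,np.array(p['pixels'])[:,:,::-1])
def cloud(p,mask):
    E=np.array(p['extrinsics']);vs,us=np.nonzero(mask&(p['z_map']>0))
    return np.array([E[:3,:3]@(ray(p,(u,v))*p['z_map'][v,u])+E[:3,3] for u,v in zip(us,vs)])
E
python3 - <<'E'
from h import *
np.set_printoptions(precision=4,suppress=True)
s=robot.get_state();print(s)
for n in ['scene','top']:
    p=robot.get_image(n);save(p,n+'0.png');print(n,p['extrinsics'],p['fx'],p['k1'])
    for q in ['press','lever_hinge','lever_ball','pawl_tab','gauge','weight','jar']:
        for d in robot.landmark_of(p,q)[:2]: print(q,d['score'],d['xy'],pt(p,d['xy']))
    for q in ['pawl_tab','lever_ball','pawl']:
        for d in robot.masks_of(p,q)[:2]: print('mask',q,d['score'],d['xy'],d['mask'].sum(),pt(p,d['xy']))
E
```

```text
pics
{'time': 0.0, 'joints': array([ 1.1028,  0.4119, -0.0127,  1.597 ,  0.0056,  1.1343, -0.0822]), 'qvel': array([ 0.001 , -0.0012,  0.0006,  0.0006,  0.0004,  0.0025,  0.001 ]), 'effort': array([ -0.0015, -58.7967,   0.6411, -29.1078,  -0.0539,   0.0181,
         0.0001]), 'ee_pos': array([ 0.243 , -0.5753,  0.2218]), 'eef_rot': array([-0.6929, -0.1409,  0.6932, -0.1399]), 'force': array([-0.4342, -0.0907, -0.0277]), 'wrist_torque': array([-0.0361,  0.0309, -0.0311]), 'grip_width': 0.08798578362045908}
scene [[-0.8399  0.4429 -0.3137  0.7772]
 [ 0.5427  0.6797 -0.4935  0.3766]
 [-0.0053 -0.5847 -0.8112  0.7477]
 [ 0.      0.      0.      1.    ]] 363.4668975259602 0.02746307638132084
press 0.8 [343.6, 234.9] [0.5229 0.0583 0.022 ]
lever_hinge 0.96 [332.8, 209.5] [0.5569 0.0615 0.1597]
lever_ball 0.72 [406.1, 234.4] [0.5335 0.2187 0.2747]
pawl_tab 0.63 [266.9, 187.5] [ 0.607  -0.1544  0.0243]
pawl_tab 0.6 [289.4, 138.8] [ 0.5594 -0.0925  0.2221]
gauge 0.77 [289.5, 275.6] [0.676  0.0812 0.0336]
weight 0.73 [265.8, 186.2] [ 0.6094 -0.1534  0.0326]
weight 0.69 [340.8, 236.5] [0.5301 0
[... 336 characters left out ...]
.7, 227.5] [0.5007 0.044  0.1849]
press 0.16 [358.6, 191.5] [ 0.574  -0.0865  0.2204]
lever_hinge 0.59 [296.1, 207.1] [0.5419 0.0467 0.2126]
lever_ball 0.84 [211.3, 209.0] [0.5301 0.211  0.2766]
pawl_tab 0.64 [357.3, 190.7] [ 0.5758 -0.0838  0.2203]
gauge 0.55 [289.8, 170.4] [0.6637 0.0691 0.0311]
weight 0.64 [293.9, 207.7] [0.5404 0.0513 0.2146]
weight 0.5 [377.0, 190.4] [ 0.6085 -0.1583  0.0381]
jar 0.77 [319.9, 283.1] [ 0.3745 -0.0071  0.0654]
mask pawl_tab 0.98 [343.8, 197.2] 590 [ 0.5628 -0.0553  0.2142]
mask pawl_tab 0.36 [297.5, 221.0] 7636 [0.5149 0.0444 0.1846]
mask lever_ball 0.86 [263.1, 208.5] 1170 [0.5413 0.1188 0.1958]
mask pawl 0.87 [351.6, 198.8] 592 [ 0.5588 -0.0717  0.2171]
```

View pics/scene0.png

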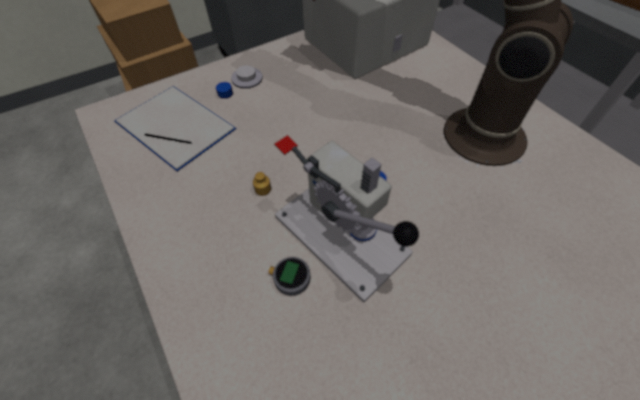

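View pics/top0.png

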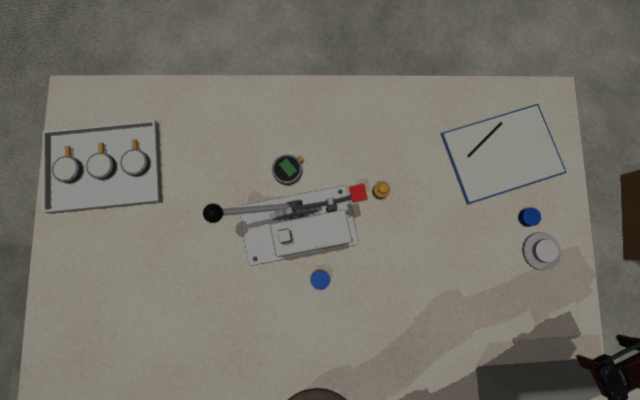

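```bash
python3 - <<'E'
from h import *
np.set_printoptions(precision=4,suppress=True)
s=robot.get_state();M=R.from_quat(s['eef_rot']).as_matrix();print('tool axes cols\n',M)
for n in ['scene','top']:
    p=robot.get_image(n);px=np.array(p['pixels']).astype(int)
    r=(px[:,:,0]>130)&(px[:,:,1]<60)&(px[:,:,2]<60)
    c=cloud(p,r);c=c[(c[:,2]>.19)&(c[:,2]<.25)];print(n,'red',len(c),c.mean(0),np.median(c,0),c.min(0),c.max(0))
    # sides by rect
    rc=cv2.minAreaRect(c[:,:2].astype(np.float32));print(rc)
    d=px.max(2)<45;c=cloud(p,d&(np.indices(d.shape)[1]>190)&(np.indices(d.shape)[1]<430)&(np.indices(d.shape)[0]>180)&(np.indices(d.shape)[0]<260))
    c=c[(c[:,1]>.17)&(c[:,1]<.26)&(c[:,2]>.2)]
    A=np.c_[2*c,np.ones(len(c))];
    from scipy.optimize import least_squares
    f=least_squares(lambda q:np.linalg.norm(c-q,axis=1)-.02,c.mean(0)-[0,0,.01],loss='soft_l1',f_scale=.002)
    print('ball',len(c),c.mean(0),f.x,f.cost)
    Z=cloud(p,(p['z_map']>0)&(np.indices(d.shape)[1]>200)&(np.indices(d.shape)[1]<430)&(np.indices(d.shape)[0]>110)&(np.indices(d.shape)[0]<310))
    fr=Z[(abs(Z[:,2]-.185)<.004)&(Z[:,0]<.6)&(Z[:,0]>.4)];print('frame top',len(fr),cv2.minAreaRect(fr[:,:2].astype(np.float32)))
    pl=Z[(abs(Z[:,2]-.02)<.004)];print('plate',len(pl),cv2.minAreaRect(pl[:,:2].astype(np.float32)),cv2.fitLine(fr[:,:2].astype(np.float32),2,0,.01,.01).ravel())
E
```

```text
tool axes cols
 [[ 0.      0.3892 -0.9211]
 [ 0.     -0.9211 -0.3892]
 [-1.      0.     -0.    ]]Traceback (most recent call last):
  File "<stdin>", line 7, in <module>
IndexError: too many indices for array: array is 1-dimensional, but 2 were indexed
```

```bash
cat > m.py <<'E'
from h import *
from scipy.optimize import least_squares
np.set_printoptions(precision=4,suppress=True)
def red(p,lo=.17):
    px=np.array(p['pixels']).astype(int)
    r=(px[:,:,0]>90)&(px[:,:,1]<.5*px[:,:,0])&(px[:,:,2]<.5*px[:,:,0])
    c=cloud(p,r)
    if not len(c): return c.reshape(0,3)
    return c[(c[:,2]>lo)&(c[:,2]<.25)]
def ball(p,zlo=.2,y0=.15,y1=.28):
    px=np.array(p['pixels']).astype(int);I=np.indices(px.shape[:2])
    d=(px.max(2)<60)&(I[1]>180)&(I[1]<450)&(I[0]>150)&(I[0]<300)
    c=cloud(p,d);c=c[(c[:,1]>y0)&(c[:,1]<y1)&(c[:,2]>zlo)]
    f=least_squares(lambda q:np.linalg.norm(c-q,axis=1)-.02,c.mean(0)-[0,0,.01],loss='soft_l1',f_scale=.002)
    return len(c),f.x,f.cost
E
python3 - <<'E'
from m import *
for n in ['scene','top']:
    p=robot.get_image(n);px=np.array(p['pixels'])
    c=red(p);print(n,'red',len(c))
    if len(c): print(np.median(c,0),c.min(0),c.max(0),cv2.minAreaRect(c[:,:2].astype(np.float32)))
    print('ball',ball(p))
    I=np.indices(px.shape[:2])
    Z=cloud(p,(I[1]>200)&(I[1]<430)&(I[0]>110)&(I[0]<310))
    fr=Z[(abs(Z[:,2]-.185)<.004)&(Z[:,0]<.6)&(Z[:,0]>.4)].astype(np.float32);print('frame',len(fr),cv2.minAreaRect(fr[:,:2]),cv2.fitLine(fr[:,:2],2,0,.01,.01).ravel())
    pl=Z[(abs(Z[:,2]-.021)<.004)].astype(np.float32);print('plate',len(pl),cv2.minAreaRect(pl[:,:2]))
E
```

```text
scene red 205
[ 0.5734 -0.0846  0.221 ] [ 0.5554 -0.1016  0.2165] [ 0.5902 -0.0678  0.2253] ((0.5725228786468506, -0.0841965526342392), (0.032327067106962204, 0.03000221587717533), 11.255687713623047)
ball (478, array([0.5245, 0.211 , 0.2591]), np.float64(0.0001451970526970445))Traceback (most recent call last):
  File "<stdin>", line 9, in <module>
cv2.error: OpenCV(4.12.0) /io/opencv/modules/imgproc/src/convhull.cpp:143: error: (-215:Assertion failed) total >= 0 && (depth == CV_32F || depth == CV_32S) in function 'convexHull'
```

```bash
python3 - <<'E'
from m import *
for n in ['top','scene']:
    p=robot.get_image(n);px=np.array(p['pixels'])
    c=red(p);print(n,'red',len(c))
    if len(c): print(np.median(c,0),c.min(0),c.max(0),cv2.minAreaRect(c[:,:2].astype(np.float32)))
    print('ball',ball(p))
    I=np.indices(px.shape[:2])
    Z=cloud(p,(I[1]>200)&(I[1]<430)&(I[0]>110)&(I[0]<310))
    for h,t in ((.185,.005),(.021,.004)):
        fr=Z[(abs(Z[:,2]-h)<t)].astype(np.float32);print(h,len(fr))
        if len(fr)>10: print(cv2.minAreaRect(np.ascontiguousarray(fr[:,:2])),fr.mean(0))
    # arm: gray bar pts between ball and wheel
E
```

```text
top red 232
[ 0.5713 -0.0852  0.2196] [ 0.5537 -0.102   0.2134] [ 0.5902 -0.0683  0.2252] ((0.5717222690582275, -0.08475187420845032), (0.033744458109140396, 0.031173638999462128), 10.277506828308105)
ball (301, array([0.5258, 0.2128, 0.2576]), np.float64(0.00011748010108604799))
0.185 2552
((0.5090797543525696, 0.022664673626422882), (0.11371055245399475, 0.17703431844711304), 10.551511764526367) [0.4931 0.0143 0.1846]
0.021 2697
((0.54152911901474, 0.027176588773727417), (0.27975279092788696, 0.3813052773475647), 42.28089904785156) [0.527  0.0752 0.02  ]
scene red 206
[ 0.5732 -0.0845  0.2207] [ 0.5554 -0.1023  0.2161] [ 0.5907 -0.0682  0.2252] ((0.5731576085090637, -0.08568976819515228), (0.032309405505657196, 0.030707446858286858), 10.154672622680664)
ball (480, array([0.5245, 0.211 , 0.2591]), np.float64(0.00015701380869611228))
0.185 2273
((0.5099243521690369, 0.02251352369785309), (0.11464203149080276, 0.17867928743362427), 10.2160005569458) [0.4985 0.0223 0.186 ]
0.021 5772
((0.6003227233886719, 0.03085242211818695), (0.24534086883068085, 0.40786653757095337), 23.204303741455078) [0.5418 0.0786 0.0211]
```

Call:
arm_command(plan=[{"wx": -7.75,"x": -0.01,"jaw": 1},{"wx": -7.75,"x": -0.01,"jaw": 1},{"wx": -7.75,"x": -0.01,"jaw": 1},{"wx": -7.75,"x": -0.01,"jaw": 1},{"wx": -7.75,"x": -0.01,"jaw": 1},{"wx": -7.75,"x": -0.01,"jaw": 1},{"wx": -7.75,"x": -0.01,"jaw": 1},{"wx": -7.75,"x": -0.01,"jaw": 1},{"wx": -7.75,"x": -0.01,"jaw": 1},{"wx": -7.75,"x": -0.01,"jaw": 1}], newtons=20)

```text
$.plan[0]: bad value
```

Call:
arm_command(plan=[{"y": 0.025,"z": -0.025},{"y": 0.025,"z": -0.025},{"y": 0.025,"z": -0.025},{"y": 0.025,"z": -0.025},{"y": 0.025,"z": -0.025},{"y": 0.025,"z": -0.025},{"y": 0.025,"z": -0.025},{"y": 0.025,"z": -0.025},{"y": 0.025,"z": -0.025},{"y": 0.025,"z": -0.025},{"y": 0.025,"z": -0.025},{"y": 0.025,"z": -0.025},{"y": 0.025,"z": -0.025},{"y": 0.025,"z": -0.025},{"y": 0.012,"z": -0.019},{"y": 0},{"y": 0}])

```text
$.plan[0]: bad value
```

Call:
arm_command(plan=[{"wx": -7.75,"wy": 0,"wz": 0,"x": -0.01,"y": 0,"z": 0,"jaw": 1},{"wx": -7.75,"wy": 0,"wz": 0,"x": -0.01,"y": 0,"z": 0,"jaw": 1},{"wx": -7.75,"wy": 0,"wz": 0,"x": -0.01,"y": 0,"z": 0,"jaw": 1},{"wx": -7.75,"wy": 0,"wz": 0,"x": -0.01,"y": 0,"z": 0,"jaw": 1},{"wx": -7.75,"wy": 0,"wz": 0,"x": -0.01,"y": 0,"z": 0,"jaw": 1},{"wx": -7.75,"wy": 0,"wz": 0,"x": -0.01,"y": 0,"z": 0,"jaw": 1},{"wx": -7.75,"wy": 0,"wz": 0,"x": -0.01,"y": 0,"z": 0,"jaw": 1},{"wx": -7.75,"wy": 0,"wz": 0,"x": -0.01,"y": 0,"z": 0,"jaw": 1},{"wx": -7.75,"wy": 0,"wz": 0,"x": -0.01,"y": 0,"z": 0,"jaw": 1},{"wx": -7.75,"wy": 0,"wz": 0,"x": -0.01,"y": 0,"z": 0,"jaw": 1}], newtons=20)

```text
time: 2.3
ee_pos: [0.2432, -0.5757, 0.3231]
eef_rot: [0.451, 0.545, -0.451, 0.545]
force: [-0.9, -0.4, 0.4]
grip_width: 0.0113
```

Call:
arm_command(plan=[{"wx": 0,"wy": 0,"wz": 0,"x": 0,"y": 0.025,"z": -0.025,"jaw": 1},{"wx": 0,"wy": 0,"wz": 0,"x": 0,"y": 0.025,"z": -0.025,"jaw": 1},{"wx": 0,"wy": 0,"wz": 0,"x": 0,"y": 0.025,"z": -0.025,"jaw": 1},{"wx": 0,"wy": 0,"wz": 0,"x": 0,"y": 0.025,"z": -0.025,"jaw": 1},{"wx": 0,"wy": 0,"wz": 0,"x": 0,"y": 0.025,"z": -0.025,"jaw": 1},{"wx": 0,"wy": 0,"wz": 0,"x": 0,"y": 0.025,"z": -0.025,"jaw": 1},{"wx": 0,"wy": 0,"wz": 0,"x": 0,"y": 0.025,"z": -0.025,"jaw": 1},{"wx": 0,"wy": 0,"wz": 0,"x": 0,"y": 0.025,"z": -0.025,"jaw": 1},{"wx": 0,"wy": 0,"wz": 0,"x": 0,"y": 0.025,"z": -0.025,"jaw": 1},{"wx": 0,"wy": 0,"wz": 0,"x": 0,"y": 0.025,"z": -0.025,"jaw": 1},{"wx": 0,"wy": 0,"wz": 0,"x": 0,"y": 0.025,"z": -0.025,"jaw": 1},{"wx": 0,"wy": 0,"wz": 0,"x": 0,"y": 0.025,"z": -0.025,"jaw": 1},{"wx": 0,"wy": 0,"wz": 0,"x": 0,"y": 0.025,"z": -0.025,"jaw": 1},{"wx": 0,"wy": 0,"wz": 0,"x": 0,"y": 0.025,"z": -0.025,"jaw": 1},{"wx": 0,"wy": 0,"wz": 0,"x": 0,"y": 0.025,"z": -0.025,"jaw": 1},{"wx": 0,"wy": 0,"wz": 0,"x": 0,"y": 0.025,"z": -0.025,"jaw": 1},{"wx": 0,"wy": 0,"wz": 0,"x": 0,"y": 0.012,"z": -0.019,"jaw": 1},{"wx": 0,"wy": 0,"wz": 0,"x": 0,"y": 0,"z": 0,"jaw": 1},{"wx": 0,"wy": 0,"wz": 0,"x": 0,"y": 0,"z": 0,"jaw": 1}])

```text
time: 4.2
ee_pos: [0.5727, -0.0893, 0.3225]
eef_rot: [0.452, 0.543, -0.453, 0.543]
force: [-0.1, -0.1, -0.5]
grip_width: 0.0007
```

```bash
python3 - <<'E'
from m import *
s=robot.get_state();print(s['ee_pos'],s['eef_rot'],s['force'])
p=robot.get_image('scene');save(p,'s1.png')
E
```

```text
[ 0.5727 -0.0893  0.3225] [ 0.4522  0.5435 -0.4525  0.5435] [-0.0646 -0.1082 -0.5401]
```

View pics/s1.png

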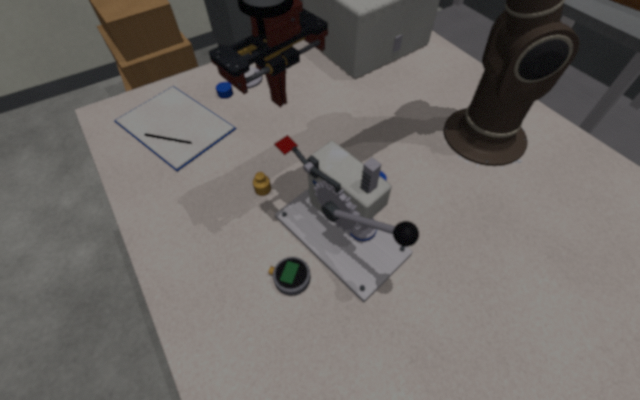

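The closed fingertips (≈278,102) hang above the red tab (≈286,145), nothing else in the way. I'll go down and press.

Call:
arm_command(plan=[{"wx": 0,"wy": 0,"wz": 0,"x": 0.02,"y": 0,"z": 0,"jaw": 1},{"wx": 0,"wy": 0,"wz": 0,"x": 0.02,"y": 0,"z": 0,"jaw": 1},{"wx": 0,"wy": 0,"wz": 0,"x": 0.02,"y": 0,"z": 0,"jaw": 1},{"wx": 0,"wy": 0,"wz": 0,"x": 0.02,"y": 0,"z": 0,"jaw": 1},{"wx": 0,"wy": 0,"wz": 0,"x": 0.01,"y": 0,"z": 0,"jaw": 1},{"wx": 0,"wy": 0,"wz": 0,"x": 0.004,"y": 0,"z": 0,"jaw": 1},{"wx": 0,"wy": 0,"wz": 0,"x": 0.004,"y": 0,"z": 0,"jaw": 1},{"wx": 0,"wy": 0,"wz": 0,"x": 0.004,"y": 0,"z": 0,"jaw": 1},{"wx": 0,"wy": 0,"wz": 0,"x": 0.004,"y": 0,"z": 0,"jaw": 1},{"wx": 0,"wy": 0,"wz": 0,"x": 0.004,"y": 0,"z": 0,"jaw": 1}])

```text
time: 5.25
ee_pos: [0.5739, -0.091, 0.2142]
eef_rot: [0.453, 0.541, -0.453, 0.544]
force: [0.6, -3.5, 7.2]
grip_width: 0.0005
```

Call:
arm_command(plan=[{"wx": 0,"wy": 0,"wz": 0,"x": 0.003,"y": 0,"z": 0,"jaw": 1},{"wx": 0,"wy": 0,"wz": 0,"x": 0.003,"y": 0,"z": 0,"jaw": 1},{"wx": 0,"wy": 0,"wz": 0,"x": 0.002,"y": 0,"z": 0,"jaw": 1}])

```text
time: 5.55
ee_pos: [0.5743, -0.0917, 0.2064]
eef_rot: [0.453, 0.541, -0.453, 0.545]
force: [0.7, -5.9, 8.0]
grip_width: 0.0004
```

Call:
arm_command(plan=[{"wx": 0,"wy": 0,"wz": 0,"x": 0.003,"y": 0,"z": 0,"jaw": 1},{"wx": 0,"wy": 0,"wz": 0,"x": 0.003,"y": 0,"z": 0,"jaw": 1},{"wx": 0,"wy": 0,"wz": 0,"x": 0.002,"y": 0,"z": 0,"jaw": 1},{"wx": 0,"wy": 0,"wz": 0,"x": 0,"y": 0,"z": 0,"jaw": 1}])

```text
time: 5.95
ee_pos: [0.5745, -0.0923, 0.1993]
eef_rot: [0.453, 0.54, -0.453, 0.545]
force: [-1.4, -7.3, 11.8]
grip_width: 0.0003
```

Call:
arm_command(plan=[{"wx": 0,"wy": 0,"wz": 0,"x": 0.003,"y": 0,"z": 0,"jaw": 1},{"wx": 0,"wy": 0,"wz": 0,"x": 0.003,"y": 0,"z": 0,"jaw": 1},{"wx": 0,"wy": 0,"wz": 0,"x": 0,"y": 0,"z": 0,"jaw": 1}])

```text
time: 6.25
ee_pos: [0.5749, -0.0923, 0.1981]
eef_rot: [0.453, 0.539, -0.454, 0.546]
force: [-15.0, -7.5, 46.7]
grip_width: 0.0006
```

```bash
python3 - <<'E'
from m import *
s=robot.get_state();print(s['ee_pos'],s['eef_rot'],s['force'])
p=robot.get_image('scene');save(p,'s2.png')
E
```

```text
[ 0.5749 -0.0923  0.1981] [ 0.4531  0.5392 -0.4535  0.5462] [-15.0293  -7.5268  46.7346]
```

View pics/s2.png

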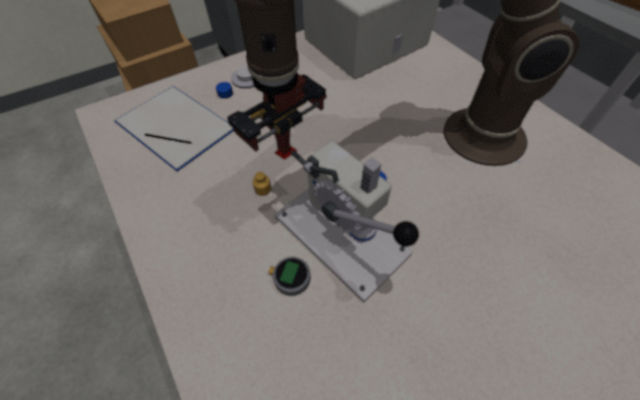

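At the stop (force jumped 12→47 N at z 0.198, as expected). The tips sit on the tab and the nose has risen (≈325,172). Retracting upward.

Call:
arm_command(plan=[{"wx": 0,"wy": 0,"wz": 0,"x": -0.01,"y": 0,"z": 0,"jaw": 1},{"wx": 0,"wy": 0,"wz": 0,"x": -0.02,"y": 0,"z": 0,"jaw": 1},{"wx": 0,"wy": 0,"wz": 0,"x": -0.03,"y": 0,"z": 0,"jaw": 1},{"wx": 0,"wy": 0,"wz": 0,"x": -0.03,"y": 0,"z": 0,"jaw": 1},{"wx": 0,"wy": 0,"wz": 0,"x": -0.03,"y": 0,"z": 0,"jaw": 1},{"wx": 0,"wy": 0,"wz": 0,"x": -0.02,"y": 0,"z": 0,"jaw": 1},{"wx": 0,"wy": 0,"wz": 0,"x": 0,"y": 0,"z": 0,"jaw": 1}])

```text
time: 7.0
ee_pos: [0.5742, -0.0889, 0.3342]
eef_rot: [0.454, 0.541, -0.452, 0.545]
force: [0.1, -0.4, -0.8]
grip_width: 0.0004
```

```bash
python3 - <<'E'
from m import *
s=robot.get_state();print(s['ee_pos'],s['eef_rot'],s['force'])
p=robot.get_image('scene');save(p,'s3.png');c=red(p);c=c[np.hypot(c[:,0]-.574,c[:,1]+.09)<.03]
print(len(c),np.median(c,0),c.min(0),c.max(0));print(ball(p))
yp=np.array([-.1805,.9836]);t=c[:,:2]@yp;print('slope',np.polyfit(t,c[:,2],1), t.min(),t.max())
im=cv2.resize(p['pixels'][110:260,230:430],None,fx=4,fy=4,interpolation=cv2.INTER_CUBIC);cv2.imwrite('pics/s3z.png',im[:,:,::-1])
E
```

```text
[ 0.5742 -0.0889  0.3342] [ 0.4537  0.5415 -0.4515  0.5451] [ 0.0537 -0.3772 -0.7858]
  return _methods._mean(a, axis=axis, dtype=dtype,
  ret = um.true_divide(
Traceback (most recent call last):
ValueError: zero-size array to reduction operation minimum which has no identity
```

```bash
python3 - <<'E'
from m import *
p=robot.get_image('scene');save(p,'s3.png');print(ball(p))
im=cv2.resize(p['pixels'][90:260,230:430],None,fx=3.5,fy=3.5,interpolation=cv2.INTER_CUBIC);cv2.imwrite('pics/s3z.png',im[:,:,::-1])
px=np.array(p['pixels']).astype(int);r=(px[:,:,0]>70)&(px[:,:,1]<.5*px[:,:,0])&(px[:,:,2]<.5*px[:,:,0]);r[:,:200]=0;r[:130]=0;r[170:]=0;r[:,330:]=0
c=cloud(p,r);print(len(c),np.median(c,0))
if len(c)>20:
    c=c[(c[:,2]<.23)&(c[:,2]>.17)];t=c[:,:2]@np.array([-.1805,.9836]);print(len(c),np.median(c,0),np.polyfit(t,c[:,2],1),t.min(),t.max())
E
```

```text
(477, array([0.5244, 0.211 , 0.2591]), np.float64(0.0001574280729931259))
135 [ 0.5754 -0.0884  0.2   ]
135 [ 0.5754 -0.0884  0.2   ] [0.1697 0.2322] -0.20464799661713126 -0.17596279480583416
```

View pics/s3z.png

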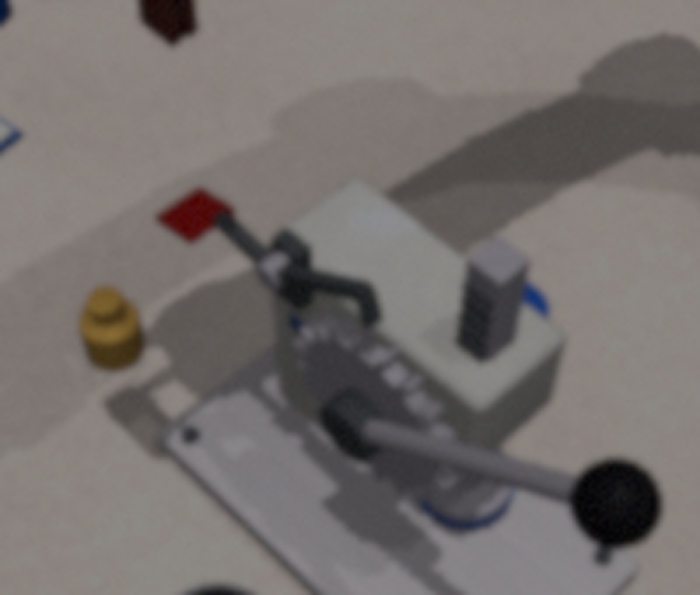

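Tab: 0.200 high, slope +0.17 (towards hinge up) = pawl at its stop; arm unmoved. Now over to the knob.

Call:
arm_command(plan=[{"wx": 0,"wy": 0,"wz": 0,"x": 0,"y": 0,"z": -0.025,"jaw": 1},{"wx": 0,"wy": 0,"wz": 0,"x": 0,"y": 0,"z": -0.03,"jaw": 1},{"wx": 0,"wy": 0,"wz": 0,"x": 0,"y": 0,"z": -0.03,"jaw": 1},{"wx": 0,"wy": 0,"wz": 0,"x": 0,"y": 0,"z": -0.03,"jaw": 1},{"wx": 0,"wy": 0,"wz": 0,"x": 0,"y": 0,"z": -0.03,"jaw": 1},{"wx": 0,"wy": 0,"wz": 0,"x": 0,"y": 0,"z": -0.03,"jaw": 1},{"wx": 0,"wy": 0,"wz": 0,"x": 0,"y": 0,"z": -0.03,"jaw": 1},{"wx": 0,"wy": 0,"wz": 0,"x": 0,"y": 0,"z": -0.03,"jaw": 1},{"wx": 0,"wy": 0,"wz": 0,"x": 0,"y": 0.003,"z": -0.03,"jaw": 1},{"wx": 0,"wy": 0,"wz": 0,"x": 0,"y": 0.003,"z": -0.03,"jaw": 1},{"wx": 0,"wy": 0,"wz": 0,"x": 0,"y": 0,"z": -0.011,"jaw": 1},{"wx": 0,"wy": 0,"wz": 0,"x": 0,"y": 0,"z": 0,"jaw": 1},{"wx": 0,"wy": 0,"wz": 0,"x": 0.02,"y": 0,"z": 0,"jaw": 1},{"wx": 0,"wy": 0,"wz": 0,"x": 0.015,"y": 0,"z": 0,"jaw": 1},{"wx": 0,"wy": 0,"wz": 0,"x": 0,"y": 0,"z": 0,"jaw": 1}])

```text
time: 8.6
ee_pos: [0.5231, 0.21, 0.2932]
eef_rot: [0.452, 0.543, -0.455, 0.542]
force: [-0.0, -0.3, 0.2]
grip_width: 0.0004
```

```bash
python3 - <<'E'
from m import *
s=robot.get_state();print(s['ee_pos'],s['eef_rot'],s['force'])
p=robot.get_image('scene');save(p,'s4.png')
E
```

```text
[0.5231 0.21   0.2932] [ 0.4517  0.5432 -0.4547  0.5424] [-0.0421 -0.3408  0.1516]
```

View pics/s4.png

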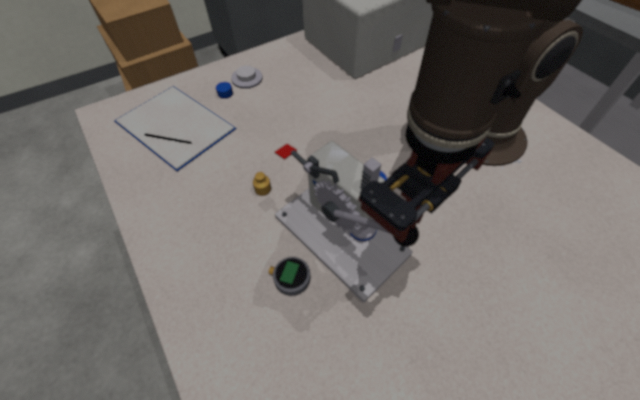

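Call:
arm_command(plan=[{"wx": 0,"wy": 0,"wz": 0,"x": 0.008,"y": 0.002,"z": -0.003,"jaw": 1},{"wx": 0,"wy": 0,"wz": 0,"x": 0.007,"y": 0,"z": 0,"jaw": 1},{"wx": 0,"wy": 0,"wz": 0,"x": 0.0082,"y": 0,"z": -0.0057,"jaw": 1},{"wx": 0,"wy": 0,"wz": 0,"x": 0.0085,"y": 0,"z": -0.0053,"jaw": 1},{"wx": 0,"wy": 0,"wz": 0,"x": 0.0088,"y": 0,"z": -0.0048,"jaw": 1},{"wx": 0,"wy": 0,"wz": 0,"x": 0.009,"y": 0,"z": -0.0044,"jaw": 1}])

```text
time: 9.25
ee_pos: [0.5212, 0.2386, 0.2466]
eef_rot: [0.453, 0.544, -0.451, 0.543]
force: [-0.7, 4.1, 7.1]
grip_width: 0.0004
```

```bash
python3 - <<'E'
from m import *
s=robot.get_state();print(s['ee_pos'],s['eef_rot'],s['force'])
p=robot.get_image('scene');save(p,'s5.png')
E
```

```text
[0.5212 0.2386 0.2466] [ 0.4534  0.5438 -0.451   0.5435] [-0.6772  4.1253  7.0685]
```

View pics/s5.png

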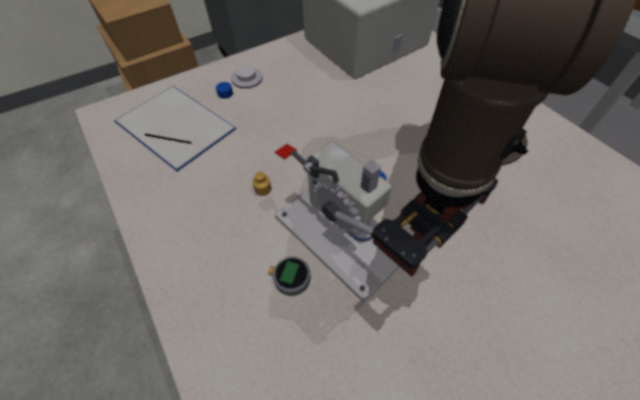

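Call:
arm_command(plan=[{"wx": 0,"wy": 0,"wz": 0,"x": 0.005,"y": 0.002,"z": 0.004,"jaw": 1},{"wx": 0,"wy": 0,"wz": 0,"x": 0.009,"y": 0,"z": 0.001,"jaw": 1},{"wx": 0,"wy": 0,"wz": 0,"x": 0.009,"y": 0,"z": 0,"jaw": 1}])

```text
time: 9.6
ee_pos: [0.5243, 0.2344, 0.2241]
eef_rot: [0.454, 0.544, -0.45, 0.543]
force: [-0.7, 5.2, 6.7]
grip_width: 0.0005
```

```bash
python3 - <<'E'
from m import *
s=robot.get_state();print(s['ee_pos'],s['force'])
p=robot.get_image('top');save(p,'t6.png')
im=cv2.resize(p['pixels'][130:300,170:400],None,fx=3,fy=3,interpolation=cv2.INTER_CUBIC);cv2.imwrite('pics/t6z.png',im[:,:,::-1])
E
```

```text
[0.5243 0.2344 0.2241] [-0.7417  5.1519  6.6729]
```

View pics/t6z.png

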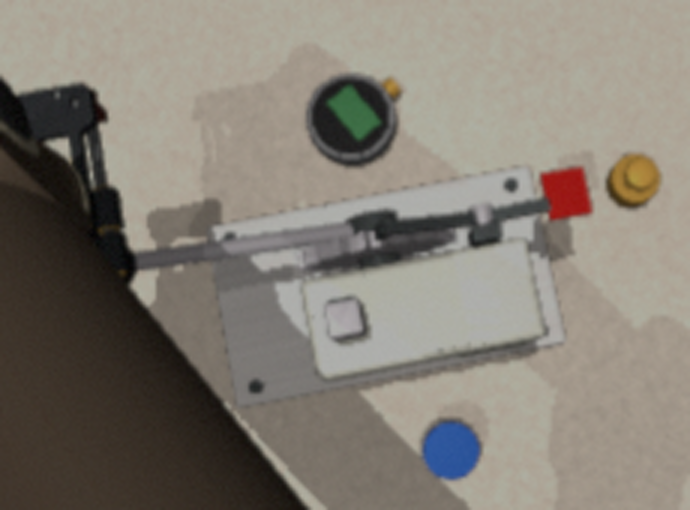

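Call:
arm_command(plan=[{"wx": 0,"wy": 0,"wz": 0,"x": 0.0095,"y": 0,"z": -0.004,"jaw": 1},{"wx": 0,"wy": 0,"wz": 0,"x": 0.0095,"y": 0,"z": -0.004,"jaw": 1},{"wx": 0,"wy": 0,"wz": 0,"x": 0.0095,"y": 0,"z": -0.003,"jaw": 1},{"wx": 0,"wy": 0,"wz": 0,"x": 0.01,"y": 0,"z": -0.002,"jaw": 1},{"wx": 0,"wy": 0,"wz": 0,"x": 0.01,"y": 0,"z": -0.001,"jaw": 1}])

```text
time: 10.15
ee_pos: [0.5214, 0.2466, 0.1742]
eef_rot: [0.453, 0.544, -0.452, 0.543]
force: [0.4, 3.8, 5.8]
grip_width: 0.0001
```

Call:
arm_command(plan=[{"wx": 0,"wy": 0,"wz": 0,"x": 0.01,"y": 0,"z": 0,"jaw": 1},{"wx": 0,"wy": 0,"wz": 0,"x": 0.01,"y": 0,"z": 0,"jaw": 1},{"wx": 0,"wy": 0,"wz": 0,"x": 0.01,"y": 0,"z": 0,"jaw": 1},{"wx": 0,"wy": 0,"wz": 0,"x": 0.01,"y": 0,"z": 0,"jaw": 1},{"wx": 0,"wy": 0,"wz": 0,"x": 0.004,"y": 0,"z": 0.001,"jaw": 1}])

```text
time: 10.65
ee_pos: [0.5213, 0.2437, 0.1292]
eef_rot: [0.452, 0.543, -0.453, 0.543]
force: [-0.7, 3.4, 2.9]
grip_width: 0.0007
```

Call:
arm_command(plan=[{"wx": 0,"wy": 0,"wz": 0,"x": 0.004,"y": 0,"z": 0,"jaw": 1},{"wx": 0,"wy": 0,"wz": 0,"x": 0.004,"y": 0,"z": 0,"jaw": 1},{"wx": 0,"wy": 0,"wz": 0,"x": 0.002,"y": 0,"z": 0,"jaw": 1},{"wx": 0,"wy": 0,"wz": 0,"x": 0,"y": 0,"z": 0,"jaw": 1}])

```text
time: 11.05
ee_pos: [0.5216, 0.2431, 0.1203]
eef_rot: [0.452, 0.543, -0.453, 0.543]
force: [-1.5, -2.1, 2.8]
grip_width: 0.0002
```

Call:
arm_command(plan=[{"wx": 0,"wy": 0,"wz": 0,"x": 0.002,"y": 0,"z": 0,"jaw": 1},{"wx": 0,"wy": 0,"wz": 0,"x": 0.002,"y": 0,"z": 0,"jaw": 1},{"wx": 0,"wy": 0,"wz": 0,"x": 0,"y": 0,"z": 0,"jaw": 1}])

```text
time: 11.35
ee_pos: [0.5219, 0.2432, 0.1192]
eef_rot: [0.452, 0.542, -0.453, 0.544]
force: [-9.6, -7.2, 28.5]
grip_width: 0.0004
```

Force jump to 28 N at z 0.119: the stop (expected 0.120). Retract up, then back away, and check.

Call:
arm_command(plan=[{"wx": 0,"wy": 0,"wz": 0,"x": -0.006,"y": 0,"z": 0,"jaw": 1},{"wx": 0,"wy": 0,"wz": 0,"x": -0.01,"y": 0,"z": 0,"jaw": 1},{"wx": 0,"wy": 0,"wz": 0,"x": -0.025,"y": 0,"z": 0,"jaw": 1},{"wx": 0,"wy": 0,"wz": 0,"x": -0.03,"y": 0,"z": 0,"jaw": 1},{"wx": 0,"wy": 0,"wz": 0,"x": -0.03,"y": 0,"z": 0,"jaw": 1},{"wx": 0,"wy": 0,"wz": 0,"x": -0.03,"y": 0,"z": 0,"jaw": 1},{"wx": 0,"wy": 0,"wz": 0,"x": -0.03,"y": 0,"z": 0,"jaw": 1},{"wx": 0,"wy": 0,"wz": 0,"x": -0.03,"y": 0,"z": 0,"jaw": 1},{"wx": 0,"wy": 0,"wz": 0,"x": 0,"y": 0,"z": -0.03,"jaw": 1},{"wx": 0,"wy": 0,"wz": 0,"x": 0,"y": 0,"z": -0.03,"jaw": 1},{"wx": 0,"wy": 0,"wz": 0,"x": 0,"y": 0,"z": -0.03,"jaw": 1},{"wx": 0,"wy": 0,"wz": 0,"x": 0,"y": 0,"z": -0.03,"jaw": 1},{"wx": 0,"wy": 0,"wz": 0,"x": 0,"y": 0,"z": -0.03,"jaw": 1},{"wx": 0,"wy": 0,"wz": 0,"x": 0,"y": 0,"z": -0.03,"jaw": 1},{"wx": 0,"wy": 0,"wz": 0,"x": 0,"y": 0,"z": 0,"jaw": 1}])

```text
time: 12.85
ee_pos: [0.4865, 0.4253, 0.3072]
eef_rot: [0.451, 0.546, -0.451, 0.544]
force: [0.4, 0.3, -0.4]
grip_width: 0.0003
```

```bash
python3 - <<'E'
from m import *
s=robot.get_state();print(s['time'],s['ee_pos'],s['force'])
p=robot.get_image('scene');save(p,'s7.png')
im=cv2.resize(p['pixels'][110:310,220:450],None,fx=3,fy=3,interpolation=cv2.INTER_CUBIC);cv2.imwrite('pics/s7z.png',im[:,:,::-1])
px=np.array(p['pixels']).astype(int);r=(px[:,:,0]>70)&(px[:,:,1]<.5*px[:,:,0])&(px[:,:,2]<.5*px[:,:,0]);r[:,:200]=0;r[:130]=0;r[170:]=0;r[:,330:]=0
c=cloud(p,r);c=c[(c[:,2]<.24)&(c[:,2]>.17)];t=c[:,:2]@np.array([-.1805,.9836]);print(len(c),np.median(c,0),np.polyfit(t,c[:,2],1))
try: print(ball(p,.085,.22,.275))
except Exception as e: print(e)
E
```

```text
12.85 [0.4865 0.4253 0.3072] [ 0.4094  0.348  -0.4036]
145 [ 0.5744 -0.088   0.2   ] [0.1855 0.2352]
(327, array([0.5181, 0.246 , 0.1006]), np.float64(0.00010730067785221939))
```

View pics/s7z.png

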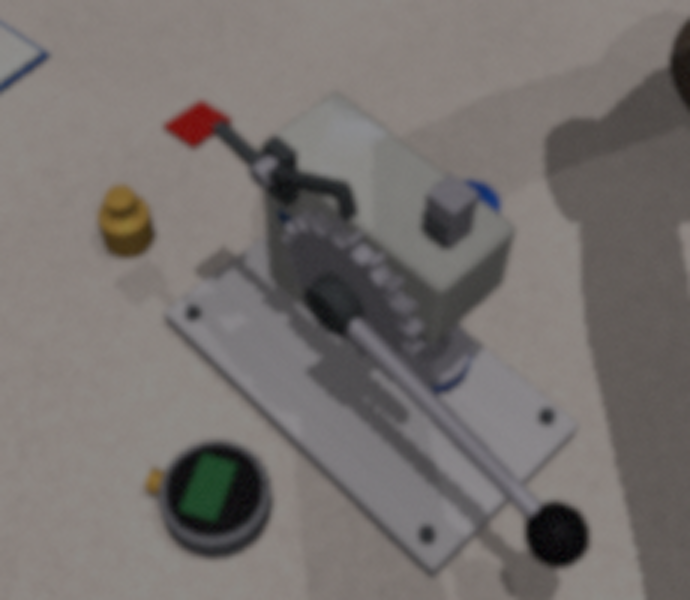

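The picture shows the arm down, with the knob centre at 0.101 m (0.100 expected). The ram is lowered, the nose is up, the tab is at 0.200 m, and the weight, gauge and jar are in place.

```bash
python3 -c "
from plant import robot
print(robot.job_done())"
```

```text
the job is handed in; nothing more can be done
None
```

The job is done and handed in: the pawl is free, the arm is down on its stop, and the robot is clear of everything, at about 13 s of the 51 s allowed.

- **Pawl:** I pressed the red tab with the closed fingertips until the force jumped to 47 N at the stop. Afterwards the tab measured 0.200 m high, sloping down about 0.17–0.19 rad away from its hinge. The arm had not moved at that point.
- **Arm:** I then pushed the knob down along its arc from above. The force jumped to 28 N at a tip height of 0.119 m, where I expected the stop at 0.120 m. After I backed off, the knob centre was at 0.101 m (0.100 m expected) and the ram was down. I did not measure the ram on the load cell itself.
- **Other checks:** In the last picture the pawl nose was still up and the gauge, weight and jar looked to be where they started. I judged them by eye rather than measuring them.
- **One deviation:** While pushing the knob, the fingertips drifted about 9 mm off-centre. I corrected that during the push and contact was not lost.

No check failed.

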